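# Set the blank level knob four clicks up from its stop

### The arm

A 6-joint arm with a two-finger parallel gripper is mounted at the origin on the work surface. World frame = base frame: x ahead of the robot, y to its left, z up, the work surface at z = 0. Lengths are in m, angles in degrees, forces in N, time in s.
With the tool pointing down it reaches from about 0.275 to 0.975 m from the base axis. Payload 8.4 kg.
Tool frame: the origin (TCP) lies at the very end of the fingers, on their centre line; the grasp point (between the pads) lies 19 mm behind it; z points along the fingers, y is the line along which they close (so a half turn about z gives the same grasp; the last joint's range is limited). The gripper opens to 92 mm and grips with 3 to 60 N. Pads are 20 mm wide; open, the fingers measure 128 mm over their backs; the gripper's body (75 mm by 189 mm) begins 69 mm behind the grasp point.
Start: joints at [63.174, 20.225, 93.587, -0, 66.188, -0.138], TCP at [0.281, 0.558, 0.215] pointing down, gripper open.
Joint ranges: [-150.9, 150.9], [-52.94, 120.26], [3.33, 152.33], [-74.26, 254.26], [0, 154.13], [-172.89, 172.89]. Speed limits (degrees/s): [127.2, 127.2, 159.86, 180, 180, 180].

### API

Orientations are given as [roll, pitch, yaw] about the fixed x, y, z axes, in that order (R = Rz(yaw) Ry(pitch) Rx(roll)).
In Python, from plant import r gives the robot as it stands.
- The arm moves only by the tool jog_arm, never from a script. Its argument "rows" is a list of rows, each a list of 7 numbers: the shift along the tool's x, y, z normalised to -1 to 1, where 1 is 8 cm, then the turn, a rotation vector about the tool's x, y, z normalised to -1 to 1, where 1 is 120 degrees, then the finger opening in mm, from 0 to 91.9. In form: [[x, y, z, wx, wy, wz, claw], ...]. A call has exactly 8 rows; each row is the pose to reach, as a shift and turn from the pose commanded when the call began, along the tool's axes at that moment; what a row does not reach only later rows make up. A row lasts 1/12 s, in which the tool goes at most 41.7 mm and 7.16 degrees, less where a joint would pass 70% of its speed; a pose out of reach is approached as far as the arm can. A call with a number of a shift or a turn outside -1 to 1 is refused whole. A call with a gripper value outside its range is refused whole. The fingers move at their own pace and stop on an object; "grip_force" is the grip in N (left out, the last holds). Time passes only in rows, so rows that repeat a pose let the fingers close, or fill a call up. It gives the time, the measured TCP pose, the force, the opening and the grip force at its end, in the units of the state.
- r.sense(): the state, without advancing time (a new reading comes with each control period).
- r.snapshot(name): name is "scene" or "top"; returns (picture, depth): 420x560x3 uint8, blue, green, red; 420x560 float32, m along the optical axis (not along the pixel's ray), 0 where there is no reading.
- r.camera_info(name): a dict with "mtx" (3x3 intrinsics, pixels), "R" (3x3) and "t" (3): a world point X has camera coordinates R X + t. Camera axes: x right, y down, z forward; pixel columns grow to the right and rows downward; lengths in m; the calibration is good to about 2 mm. A picture is of the moment at which its call begins. camera_info takes no time and is no camera call.
- r.close_job(): hands the job in; it is judged then, once.
Trained networks look in the newest picture that a camera, given by its name, has taken for a name from the list of things; names that differ only in an ending like _2 or _b are one class to them, and where a whole thing is asked for, a point or a joint stands for the part that bears it (a point fixed in the world has none). Each returns a list of dicts, best first, with "conf" (0 to 1); they miss things now and then, are a little off and sometimes report something else, mostly with a low value. They report only what shows in the picture. A call takes as long as a camera call.
- r.masks_of(label, camera): "pixels" (420x560 bool, what is visible of it) and "box" ([centre column, centre row, width, height] in pixels, round what is visible of it).
The state is a dict: "time_s": time; "q": joint angles; "qvel": joint speeds; "tau": joint torques, N m; "position": TCP position; "orientation": TCP orientation; "force": force on the tool from outside, world axes, zero at the start; "ft_torque": the same for the moment, N m; "gripper_width": finger opening in m; "grasp_force": force on a finger pad.
Only numpy, scipy, OpenCV 4.12 (cv2) and the standard library are available. Lean on these libraries where they do the work, as an engineer would, in place of code of your own. Each camera call takes 0.05 s, during which the arm holds its last target. There are 200 camera calls.

### The job

Set my listening level on the monitor controller on the desk: wind its blank knob back anticlockwise until it rests against its end stop, without forcing the stop, then turn it clockwise exactly four clicks and let go of it. Only then press the orange output key fully down, hold it for half a second, and let it come up again. Leave the other things on the desk where they are.

Things in the scene. Friction and masses are not known exactly. Their poses are not given: they have to be found in the camera images.
- amp: the monitor controller: dark steel box with a grey top, 160 x 220 x 50 mm (x, y, height), fixed to the desk; origin under its centre at desk height, z up, x away from the robot at yaw 0. On its top stand a plain round aluminium knob (centre at x 0, y +50 mm) and an orange key (x 0, y -65 mm)
- knob_center (a point): point fixed in the box on the knob's vertical axis, 74 mm above the desk: a good height to grip. The knob is an unmarked aluminium cylinder, 40 mm in diameter, from 52 to 88 mm above the desk (2 mm clear of the box top), on rigid bearings; clockwise from above is up; a 25 N grip does not slip. Nothing shows its angle, and this point does not turn with it
- knob_top (a point): point fixed in the box on the knob's axis at its top face, 88 mm above the desk. CLICKS: nine positions 20 degrees apart; position 0 is the anticlockwise end, at the stop; it starts in any of 2 to 6. Leaving one takes about 0.2 N m; this falls to zero half-way, then pulls the knob on as strongly into the next. Let go, it settles into the nearest position, unless left almost exactly half-way
- stop (a point): the sprung end stop, hidden in the box under the knob; the point is on the knob's axis, 20 mm above the desk. Pushed anticlockwise beyond position 0 the knob meets about 0.33 N m within 0.04 rad, and this climbs slowly without a click to about 0.4 N m at 0.14 rad (8 degrees) beyond position 0; being turned that far counts as forcing it; let go, it springs back to position 0
- wiper (a point): contact carriage hidden inside the closed box, of no use for finding the way: it moves along the box's x by only 0.05 mm for each click up and lies at x = 0 of the box at position 0, far less than the measured poses can show
- key_top (a point): centre of the top face of the orange output key, a 22 mm round push key in a black collar, 65 mm above the desk (9 mm proud of its collar); moves down with it
- key (a joint): travel of the output key in m: 0 up, 0.005 fully down; springs back by itself; fully down takes about 4 N
- stick: bystander: blue memory stick, 18 x 50 x 10 mm, lying on the box top; origin under its centre
- mug: bystander: blue mug, 80 mm wide, 95 mm high; origin under its centre
- pencil_pot: bystander: white pot with pencils, 72 mm wide, 170 mm high; origin under its centre
- books: bystander: pile of three paperbacks, 110 x 180 x 68 mm; origin under its centre
- stapler: bystander: red and black stapler, 140 x 36 x 58 mm; origin under its centre
- notebook: bystander: grey notebook, 150 x 210 x 14 mm; origin under its centre
- toy_truck: bystander: yellow toy truck, 100 x 65 x 60 mm; origin under its centre

How it is judged:
By the outcome, as a careful person would: the job done as asked, in the order asked, and still so for the second after the job is handed in, with the robot touching nothing.
It also fails if it takes over 72 s, if anything falls off the work surface, if the arm or the gripper's body presses on something with over 40 N, if the wrist force passes 120 N, or if a joint passes its speed limit or range.

## Working session

There is one attempt and no reset: what is moved stays moved. The work goes in short steps, Python scripts to look and compute and a tool call to move; the robot and the scene stay as the last step left them, time stands still between calls to the robot, and variables do not carry over. Pictures are saved under pics/ and viewed, at most 10 in all, crops included, and the job is handed in when it is done.

Besides the shell and the picture viewer there is one more tool, called by a JSON object that holds its "method" and its "body", one argument or row to a line. jog_arm: Moves the arm, as the interface text tells. Scaled input: -1 to 1 covers 8 cm each way for a shift and 120 degrees each way for a turn. Its arguments: {"type":"object","properties":{"rows":{"type":"array"},"grip_force":{"type":"number"}},"required":["rows"]}

```bash
ls; mkdir -p pics
cat > h.py <<'E'
import numpy as np, cv2
from plant import r
def world(name, depth, pix):
    c=r.camera_info(name); K=np.array(c["mtx"]);R=np.array(c["R"]);t=np.array(c["t"])
    v,u=np.nonzero(pix&(depth>0)); z=depth[v,u]
    P=np.stack([(u-K[0,2])/K[0,0]*z,(v-K[1,2])/K[1,1]*z,z],1)
    return (P-t)@R
E
python3 - <<'E'
from h import *
s=r.sense(); print({k:np.round(v,3) for k,v in s.items()})
ims=[]
for n in ("top","scene"):
    im,d=r.snapshot(n); cv2.imwrite(f"pics/{n}0.png",im)
    for l in ("amp","knob_top","key_top","stick"):
        for m in r.masks_of(l,n)[:2]:
            P=world(n,d,m["pixels"])
            if len(P): 
                zt=np.percentile(P[:,2],90); T=P[abs(P[:,2]-zt)<.006]
                print(n,l,round(m["conf"],2),np.round(m["box"]),len(P),"ztop",zt.round(4),"med",np.median(T,0).round(4),"mid",((np.percentile(T,1,0)+np.percentile(T,99,0))/2).round(4), "rect",cv2.minAreaRect(T[:,:2].astype(np.float32)*1000))
E
```

```text
pics
{'time_s': np.float64(0.0), 'q': array([ 6.3174e+01,  2.0263e+01,  9.3627e+01,  1.0000e-03,  6.6188e+01,
       -1.3700e-01]), 'qvel': array([-0.113, -0.055,  0.074, -0.018,  0.014, -0.046]), 'tau': array([ 2.0000e-03, -5.9384e+01, -3.3422e+01,  7.0000e-02,  2.3000e-02,
       -0.0000e+00]), 'position': array([0.28 , 0.558, 0.214]), 'orientation': array([-1.79922e+02, -1.00000e-03,  1.53310e+02]), 'force': array([0.127, 0.02 , 0.134]), 'ft_torque': array([-0.044, -0.009, -0.014]), 'grasp_force': np.float64(0.0), 'gripper_width': np.float64(0.092)}
top amp 0.58 [280. 202.  97.  90.] 5003 ztop 0.0537 med [ 0.5817 -0.0315  0.0505] mid [ 0.5871 -0.0296  0.0524] rect ((586.6990966796875, -29.9224853515625), (219.1484832763672, 159.32664489746094), 66.86711883544922)
top knob_top 0.78 [281. 202. 100.  86.] 4830 ztop 0.0536 med [ 0.5807 -0.0312  0.0504] mid [ 0.5864 -0.0294  0.0523] rect ((586.7366943359375, -30.042633056640625), (218.17689514160156, 159.40634155273438), 67.0266342163086)
top key_top 0.38 [304. 210.  11.   4.] 44 ztop 0.0668 med [ 0.5624 -0.0884  0.0648] mid [ 0.5626 -
[... 750 characters left out ...]
3667907714844), 67.18989562988281)
scene key_top 0.47 [242. 213.   7.   4.] 40 ztop 0.0688 med [ 0.5631 -0.0891  0.0657] mid [ 0.5612 -0.089   0.0669] rect ((561.4991455078125, -88.78753662109375), (21.08814239501953, 18.58707046508789), 71.43383026123047)
scene key_top 0.41 [276. 281.  79.  60.] 3243 ztop 0.0712 med [ 0.7989 -0.0674  0.0696] mid [ 0.7963 -0.0661  0.0695] rect ((796.00439453125, -65.53095245361328), (159.94744873046875, 105.94139862060547), 85.86909484863281)
scene stick 0.46 [256. 230.  16.  12.] 133 ztop 0.0632 med [ 0.6311 -0.0687  0.0615] mid [ 0.6321 -0.0707  0.0623] rect ((632.1889038085938, -70.0147476196289), (49.10116195678711, 20.98179817199707), 69.46586608886719)
```

Run:
```python
from h import *
for n in ("top","scene"):
    im,d=r.snapshot(n)
    P=world(n,d,np.ones(d.shape,bool))
    w=(np.hypot(P[:,0]-.6066,P[:,1]-.016)<.04)&(abs(P[:,2]-.088)<.008)
    T=P[w]; print(n,len(T),np.median(T,0).round(4),cv2.minEnclosingCircle(T[:,:2].astype(np.float32)*1000))
    # obstacles higher than .06 near amp
    w=(np.hypot(P[:,0]-.59,P[:,1]+.03)<.22)&(P[:,2]>.1); print(len(P[w]),P[w].min(0).round(3) if w.any() else 0,P[w].max(0).round(3) if w.any() else 0)
a=cv2.imread("pics/top0.png")[130:290,150:420];b=cv2.imread("pics/scene0.png")[150:330,150:420]
cv2.imwrite("pics/v1.png",np.vstack([cv2.resize(a,(506,300)),cv2.resize(b,(506,300))]))
```

```text
top 191 [0.6064 0.0152 0.088 ] ((606.4806518554688, 16.03488540649414), 19.74352264404297)
59 [0.734 0.084 0.1  ] [0.775 0.132 0.174]
scene 130 [0.61   0.0156 0.0891] ((606.0265502929688, 15.496142387390137), 21.75431251525879)
81 [0.733 0.084 0.1  ] [0.77  0.132 0.178]
```

View pics/v1.png

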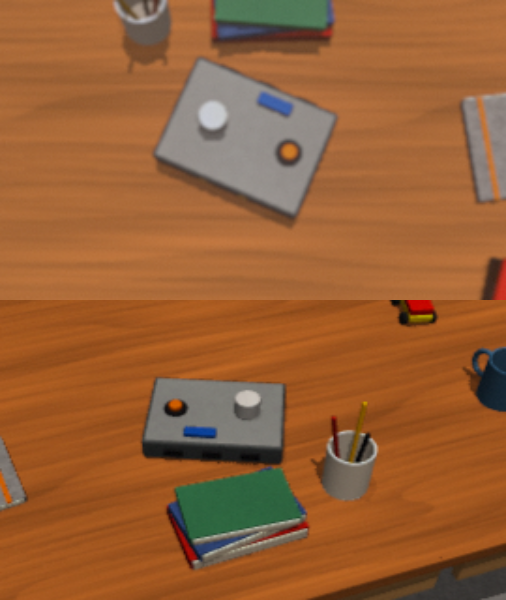

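The knob (crop pixel 212,115), key (289,152) and blue stick (275,104) all show where the measurements put them. The knob is at (0.606, 0.016) and the box yaw is about -23°. I'm approaching now.

{"method": "jog_arm", "body": {
  "rows": [
    [-1,-0.63,0,0,0,0.45,70],
    [-1,-0.63,0,0,0,0.45,70],
    [-1,-0.63,0,0,0,0.45,70],
    [-1,-0.63,0,0,0,0.45,70],
    [-1,-0.63,0,0,0,0.45,70],
    [-1,-0.63,0,0,0,0.45,70],
    [-1,-0.63,0,0,0,0.45,70],
    [-1,-0.63,0,0,0,0.45,70]
  ]
}}

```text
time_s: 1.27
position: [0.3297, 0.4774, 0.2147]
orientation: [180.0, -0.0, 98.9]
force: [0.1, -0.7, 0.1]
gripper_width: 0.0702
grasp_force: 0.0
```

{"method": "jog_arm", "body": {
  "rows": [
    [-1,0.4,0,0,0,0.45,70],
    [-1,0.4,0,0,0,0.45,70],
    [-1,0.4,0,0,0,0.45,70],
    [-1,0.4,0,0,0,0.45,70],
    [-1,0.4,0,0,0,0.45,70],
    [-1,0.4,0,0,0,0.45,70],
    [-1,0.4,0,0,0,0.45,70],
    [-1,0.4,0,0,0,0.45,70]
  ]
}}

```text
time_s: 1.93
position: [0.3742, 0.4036, 0.2147]
orientation: [-180.0, -0.0, 44.9]
force: [-0.6, 0.3, 0.3]
gripper_width: 0.0697
grasp_force: 0.0
```

{"method": "jog_arm", "body": {
  "rows": [
    [-0.25,1,0,0,0,0.45,70],
    [-0.25,1,0,0,0,0.45,70],
    [-0.25,1,0,0,0,0.45,70],
    [-0.25,1,0,0,0,0.45,70],
    [-0.25,1,0,0,0,0.45,70],
    [-0.25,1,0,0,0,0.45,70],
    [-0.25,1,0,0,0,0.45,70],
    [-0.25,1,0,0,0,0.45,70]
  ]
}}

```text
time_s: 2.6
position: [0.417, 0.3331, 0.2147]
orientation: [-180.0, -0.0, -9.1]
force: [0.0, 0.2, -0.4]
gripper_width: 0.0699
grasp_force: 0.0
```

{"method": "jog_arm", "body": {
  "rows": [
    [0.8,1,0,0,0,0,70],
    [0.8,1,0,0,0,0,70],
    [0.8,1,0,0,0,0,70],
    [0.8,1,0,0,0,0,70],
    [0.8,1,0,0,0,0,70],
    [0.8,1,0,0,0,0,70],
    [0.8,1,0,0,0,0,70],
    [0.8,1,0,0,0,0,70]
  ]
}}

```text
time_s: 3.27
position: [0.4676, 0.2454, 0.2146]
orientation: [-180.0, 0.0, -8.6]
force: [1.1, 0.1, 0.1]
gripper_width: 0.0698
grasp_force: 0.0
```

{"method": "jog_arm", "body": {
  "rows": [
    [0.8,1,0,0,0,0,70],
    [0.8,1,0,0,0,0,70],
    [0.8,1,0,0,0,0,70],
    [0.8,1,0,0,0,0,70],
    [0.8,1,0,0,0,0,70],
    [0.8,1,0,0,0,0,70],
    [0.8,1,0,0,0,0,70],
    [0.8,1,0,0,0,0,70]
  ]
}}

```text
time_s: 3.93
position: [0.5187, 0.1569, 0.2146]
orientation: [-180.0, 0.0, -8.6]
force: [-0.5, 0.9, -0.0]
gripper_width: 0.0699
grasp_force: 0.0
```

{"method": "jog_arm", "body": {
  "rows": [
    [0.8,1,0,0,0,0,70],
    [0.8,1,0,0,0,0,70],
    [0.8,1,0,0,0,0,70],
    [0.8,1,0,0,0,0,70],
    [0.8,1,0,0,0,0,70],
    [0.8,1,0,0,0,0,70],
    [0.8,1,0,0,0,0,70],
    [0.8,1,0,0,0,0,70]
  ]
}}

```text
time_s: 4.6
position: [0.5699, 0.0681, 0.2146]
orientation: [-180.0, 0.0, -8.6]
force: [-0.5, -0.2, 0.2]
gripper_width: 0.07
grasp_force: 0.0
```

{"method": "jog_arm", "body": {
  "rows": [
    [0.56,0.54,0.5,0,0,0,64],
    [0.56,0.54,0.5,0,0,0,64],
    [0.56,0.54,0.5,0,0,0,64],
    [0.56,0.54,0.5,0,0,0,64],
    [0.56,0.54,0.5,0,0,0,64],
    [0.56,0.54,0.5,0,0,0,64],
    [0.56,0.54,0.5,0,0,0,64],
    [0.56,0.54,0.5,0,0,0,64]
  ]
}}

```text
time_s: 5.27
position: [0.6082, 0.0182, 0.1754]
orientation: [-180.0, -0.1, -8.6]
force: [0.3, -0.4, -0.3]
gripper_width: 0.064
grasp_force: 0.0
```

Run:
```python
from h import *
s=r.sense(); print({k:np.round(v,4) for k,v in s.items()})
p=s["position"]; a=np.radians(s["orientation"][2]); d=np.array([.6063,.0158])-p[:2]
print("tool dx dy /0.08:",(d@[np.cos(a),np.sin(a)])/.08,(d@[np.sin(a),-np.cos(a)])/.08,"dz",(p[2]-.056)/.08)
```

```text
{'time_s': np.float64(5.2667), 'q': array([1.571700e+00, 2.096540e+01, 9.787390e+01, 9.000000e-03,
       6.109820e+01, 1.002076e+02]), 'qvel': array([-0.2015,  0.246 , -0.0746,  0.0504, -0.0565, -0.13  ]), 'tau': array([-2.42000e-02, -5.83647e+01, -3.16508e+01,  3.10000e-03,
       -7.72000e-02,  5.80000e-03]), 'position': array([0.6082, 0.0182, 0.1754]), 'orientation': array([-1.799812e+02, -6.010000e-02, -8.640200e+00]), 'force': array([ 0.2582, -0.4167, -0.337 ]), 'ft_torque': array([ 0.061 ,  0.1542, -0.0427]), 'grasp_force': np.float64(0.0), 'gripper_width': np.float64(0.064)}
tool dx dy /0.08: -0.01848352250785093 0.033622621730940355 dz 1.4927496269570981
```

{"method": "jog_arm", "body": {
  "rows": [
    [-0.02,0.03,0.4,0,0,0,64],
    [-0.02,0.03,0.7,0,0,0,64],
    [-0.02,0.03,0.9,0,0,0,64],
    [-0.02,0.03,0.9,0,0,0,64],
    [-0.02,0.03,0.9,0,0,0,64],
    [-0.02,0.03,0.9,0,0,0,64],
    [-0.02,0.03,0.9,0,0,0,64],
    [-0.02,0.03,0.9,0,0,0,64]
  ]
}}

```text
time_s: 5.93
position: [0.6072, 0.0155, 0.104]
orientation: [-180.0, -0.1, -8.7]
force: [0.2, -0.4, -0.5]
gripper_width: 0.064
grasp_force: 0.0
```

Run:
```python
from h import *
s=r.sense()
p=s["position"]; a=np.radians(s["orientation"][2]); d=np.array([.6063,.0158])-p[:2]
print(p,s["orientation"],"tool dx dy /0.08:",(d@[np.cos(a),np.sin(a)])/.08,(d@[np.sin(a),-np.cos(a)])/.08,"dz",(p[2]-.056)/.08)
T=[]
for i in range(8):
    im,d=r.snapshot("top"); T.append(r.sense()["ft_torque"])
print(np.round(T,3)); cv2.imwrite("pics/v2.png",np.vstack([cv2.resize(im[150:260,220:350],(354,300)),cv2.resize(r.snapshot("scene")[0][150:260,200:330],(354,300))]))
```

```text
[0.60715241 0.01545699 0.10400893] [-1.79977979e+02 -1.26328407e-01 -8.68204818e+00] tool dx dy /0.08: -0.011180210967935441 -0.0026300754782518677 dz 0.6001116487963172
[[ 0.019  0.117 -0.016]
 [ 0.031  0.121 -0.043]
 [ 0.024  0.186 -0.025]
 [ 0.021  0.2    0.008]
 [ 0.008  0.159 -0.045]
 [-0.004  0.176  0.038]
 [ 0.06   0.129 -0.005]
 [-0.006  0.139 -0.019]]
```

View pics/v2.png

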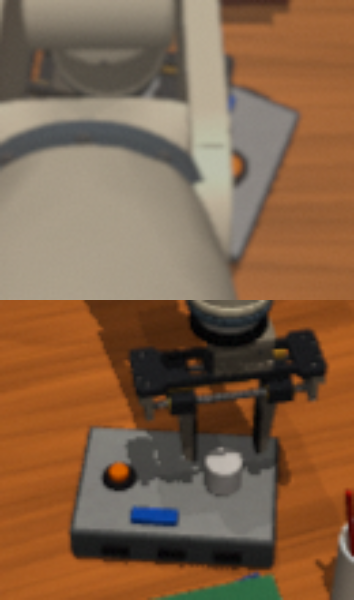

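The open fingers straddle the knob, which is at scene crop (224,472), and they're clear of the stick at (155,516). I'll descend, then grip.

{"method": "jog_arm", "body": {
  "rows": [
    [-0.01,0,0.2,0,0,0,64],
    [-0.01,0,0.4,0,0,0,64],
    [-0.01,0,0.5,0,0,0,64],
    [-0.01,0,0.59,0,0,0,64],
    [-0.01,0,0.59,0,0,0,64],
    [-0.01,0,0.59,0,0,0,64],
    [-0.01,0,0.59,0,0,0,64],
    [-0.01,0,0.59,0,0,0,64]
  ]
}}

```text
time_s: 7.05
position: [0.606, 0.0155, 0.0561]
orientation: [-180.0, -0.1, -8.7]
force: [-0.2, -1.3, 0.3]
gripper_width: 0.064
grasp_force: 0.0
```

{"method": "jog_arm", "body": {
  "rows": [
    [0,0,0,0,0,0,44],
    [0,0,0,0,0,0,41],
    [0,0,0,0,0,0,38],
    [0,0,0,0,0,0,34],
    [0,0,0,0,0,0,34],
    [0,0,0,0,0,0,34],
    [0,0,0,0,0,0,34],
    [0,0,0,0,0,0,34]
  ],
  "grip_force": 28
}}

```text
time_s: 7.72
position: [0.6055, 0.015, 0.0556]
orientation: [180.0, -0.0, -8.7]
force: [-0.9, -4.6, 4.3]
gripper_width: 0.0397
grasp_force: 28.0
```

```bash
cat > st.py <<'E'
from h import *
T=[];F=[];Y=[]
for i in range(4):
    r.snapshot("top"); s=r.sense(); T.append(s["ft_torque"]);F.append(s["force"]);Y.append(s["orientation"][2])
print("t",s["time_s"].round(2),"pos",s["position"].round(4),"yaw",np.round(np.mean(Y),2),"torque",np.mean(T,0).round(3),"tz",np.round(np.array(T)[:,2],2),"F",np.mean(F,0).round(1),"w",s["gripper_width"],"gf",s["grasp_force"],"q6",s["q"][5].round(1))
E
python3 st.py
```

```text
Traceback (most recent call last):
  File "st.py", line 5, in <module>
    print("t",s["time_s"].round(2),"pos",s["position"].round(4),"yaw",np.round(np.mean(Y),2),"torque",np.mean(T,0).round(3),"tz",np.round(np.array(T)[:,2],2),"F",np.mean(F,0).round(1),"w",s["gripper_width"],"gf",s["grasp_force"],"q6",s["q"][5].round(1))
              ^^^^^^^^^^^^^^^^^
AttributeError: 'float' object has no attribute 'round'
```

```bash
sed -i 's/s\["time_s"\].round(2)/round(float(s["time_s"]),2)/; s/s\["q"\]\[5\].round(1)/round(float(s["q"][5]),1)/' st.py; python3 st.py
```

```text
t 8.12 pos [0.6055 0.015  0.0556] yaw -8.68 torque [-0.87   0.374  0.027] tz [0.02 0.   0.05 0.04] F [-1.2 -5.3  4.5] w 0.03959769763550658 gf 28.00099790096283 q6 100.0
```

{"method": "jog_arm", "body": {
  "rows": [
    [0,0,0,0,0,-0.05,34],
    [0,0,0,0,0,-0.1,34],
    [0,0,0,0,0,-0.15,34],
    [0,0,0,0,0,-0.2,34],
    [0,0,0,0,0,-0.25,34],
    [0,0,0,0,0,-0.3,34],
    [0,0,0,0,0,-0.3333,34],
    [0,0,0,0,0,-0.3333,34]
  ]
}}

```text
time_s: 8.78
position: [0.6057, 0.014, 0.0556]
orientation: [179.9, 0.0, 31.6]
force: [-0.6, -10.7, 3.8]
gripper_width: 0.0391
grasp_force: 28.0
```

```bash
python3 st.py
```

```text
t 8.98 pos [0.6058 0.014  0.0557] yaw 31.36 torque [-1.763  0.248  0.045] tz [-0.    0.07  0.02  0.09] F [ -0.8 -10.5   3.5] w 0.03979555425220175 gf 28.000500798225403 q6 60.0
```

{"method": "jog_arm", "body": {
  "rows": [
    [-0.005,0.008,0,0,0,0,34],
    [-0.01,0.016,0,0,0,0,34],
    [-0.01,0.016,0,0,0,-0.01,34],
    [-0.01,0.016,0,0,0,-0.02,34],
    [-0.01,0.016,0,0,0,-0.03,34],
    [-0.01,0.016,0,0,0,-0.04,34],
    [-0.01,0.016,0,0,0,-0.04,34],
    [-0.01,0.016,0,0,0,-0.04,34]
  ]
}}

```text
time_s: 9.65
position: [0.6058, 0.0138, 0.0556]
orientation: [180.0, -0.0, 36.2]
force: [-0.1, -4.0, 5.3]
gripper_width: 0.0396
grasp_force: 28.0
```

```bash
python3 st.py
```

```text
t 9.85 pos [0.6057 0.0138 0.0556] yaw 36.19 torque [-0.818  0.199 -0.135] tz [-0.12 -0.15 -0.14 -0.14] F [ 0.1 -4.6  4.9] w 0.039162097916931475 gf 28.00091117620468 q6 55.0
```

{"method": "jog_arm", "body": {
  "rows": [
    [0,0,0,0,0,-0.04,34],
    [0,0,0,0,0,-0.08,34],
    [0,0,0,0,0,-0.12,34],
    [0,0,0,0,0,-0.14,34],
    [0,0,0,0,0,-0.15,34],
    [0,0,0,0,0,-0.16,34],
    [0,0,0,0,0,-0.1667,34],
    [0,0,0,0,0,-0.1667,34]
  ]
}}

```text
time_s: 10.52
position: [0.6062, 0.0135, 0.0556]
orientation: [179.9, -0.0, 56.3]
force: [1.0, -6.8, 3.8]
gripper_width: 0.0396
grasp_force: 28.0
```

```bash
python3 st.py
```

```text
t 10.72 pos [0.6061 0.0135 0.0556] yaw 56.21 torque [-1.137 -0.022 -0.142] tz [-0.17 -0.12 -0.11 -0.16] F [ 1.5 -6.9  3.8] w 0.039652153087613405 gf 28.000692129135132 q6 35.0
```

Still a click, with no stop at 3, so on to the next probe at 4.

{"method": "jog_arm", "body": {
  "rows": [
    [0,0,0,0,0,-0.04,34],
    [0,0,0,0,0,-0.08,34],
    [0,0,0,0,0,-0.12,34],
    [0,0,0,0,0,-0.14,34],
    [0,0,0,0,0,-0.15,34],
    [0,0,0,0,0,-0.16,34],
    [0,0,0,0,0,-0.1667,34],
    [0,0,0,0,0,-0.1667,34]
  ]
}}

```text
time_s: 11.38
position: [0.6066, 0.0132, 0.0556]
orientation: [179.9, 0.0, 76.2]
force: [3.6, -7.8, 2.6]
gripper_width: 0.0394
grasp_force: 28.0
```

```bash
python3 st.py
```

```text
t 11.58 pos [0.6066 0.0132 0.0556] yaw 76.18 torque [-1.311 -0.257 -0.429] tz [-0.43 -0.43 -0.42 -0.43] F [ 3.3 -8.2  2.8] w 0.03983377642643258 gf 28.00011545419693 q6 15.0
```

Torque is -0.43 N m, against about -0.14 at the clicks. That's the stop, 4.8° beyond position 0 and so not forced. I'll go back 4.8° and then 80° clockwise.

{"method": "jog_arm", "body": {
  "rows": [
    [0,0,0,0,0,0.02,34],
    [0,0,0,0,0,0.04,34],
    [0,0,0,0,0,0.09,34],
    [0,0,0,0,0,0.14,34],
    [0,0,0,0,0,0.19,34],
    [0,0,0,0,0,0.24,34],
    [0,0,0,0,0,0.29,34],
    [0,0,0,0,0,0.34,34]
  ]
}}

```text
time_s: 12.25
position: [0.6058, 0.0138, 0.0556]
orientation: [180.0, -0.0, 35.1]
force: [-0.0, -3.8, 5.4]
gripper_width: 0.0393
grasp_force: 28.0
```

{"method": "jog_arm", "body": {
  "rows": [
    [0,0,0,0,0,0.06,34],
    [0,0,0,0,0,0.12,34],
    [0,0,0,0,0,0.18,34],
    [0,0,0,0,0,0.24,34],
    [0,0,0,0,0,0.3,34],
    [0,0,0,0,0,0.34,34],
    [0,0,0,0,0,0.3667,34],
    [0,0,0,0,0,0.3667,34]
  ]
}}

```text
time_s: 12.92
position: [0.6055, 0.0149, 0.0556]
orientation: [-179.9, 0.0, -8.8]
force: [-1.0, 2.1, 5.1]
gripper_width: 0.0397
grasp_force: 28.0
```

```bash
python3 st.py
```

```text
t 13.12 pos [0.6055 0.0149 0.0556] yaw -8.63 torque [ 0.257  0.343 -0.01 ] tz [-0.08  0.02  0.03 -0.01] F [-1.   1.3  6.2] w 0.03932962134431055 gf 28.00147980451584 q6 99.8
```

Torque is back to zero, so the knob sits in position 4. Now I'll release it, lift off and move to the key.

{"method": "jog_arm", "body": {
  "rows": [
    [0,0,0,0,0,0,64],
    [0,0,0,0,0,0,64],
    [0,0,0,0,0,0,64],
    [0,0,0,0,0,0,64],
    [0,0,0,0,0,0,64],
    [0,0,-0.1,0,0,0,64],
    [0,0,-0.3,0,0,0,64],
    [0,0,-0.5,0,0,0,64]
  ]
}}

```text
time_s: 13.78
position: [0.6049, 0.0139, 0.0958]
orientation: [180.0, 0.1, -8.7]
force: [0.3, -0.0, -0.2]
gripper_width: 0.0639
grasp_force: 0.0
```

{"method": "jog_arm", "body": {
  "rows": [
    [0,0,-0.3,0,0,0,64],
    [0,0,-0.5,0,0,0,64],
    [-0.1,0.3,-0.5,0,0,0,30],
    [-0.15,0.6,-0.5,0,0,0,0],
    [-0.2,0.9,-0.5,0,0,0,0],
    [-0.2,1,-0.5,0,0,0,0],
    [-0.2,1,-0.5,0,0,0,0],
    [-0.2,1,-0.5,0,0,0,0]
  ],
  "grip_force": 10
}}

```text
time_s: 14.45
position: [0.5779, -0.0626, 0.1358]
orientation: [-180.0, -0.0, -8.8]
force: [0.1, -0.2, 1.1]
gripper_width: 0.0261
grasp_force: 0.0
```

{"method": "jog_arm", "body": {
  "rows": [
    [-0.15,0.38,0,0,0,0,0],
    [-0.15,0.38,0,0,0,0,0],
    [-0.15,0.38,0.3,0,0,0,0],
    [-0.15,0.38,0.4,0,0,0,0],
    [-0.15,0.38,0.5,0,0,0,0],
    [-0.15,0.38,0.5,0,0,0,0],
    [-0.15,0.38,0.5,0,0,0,0],
    [-0.15,0.38,0.5,0,0,0,0]
  ]
}}

```text
time_s: 15.12
position: [0.5616, -0.0906, 0.0958]
orientation: [-180.0, -0.0, -8.7]
force: [-1.0, 0.9, -0.2]
gripper_width: 0.0005
grasp_force: 0.0
```

Run:
```python
from h import *
s=r.sense(); print(s["force"],s["gripper_width"])
p=s["position"]; a=np.radians(s["orientation"][2]); d=np.array([.5615,-.0893])-p[:2]
print(p,"tool dx dy /0.08:",(d@[np.cos(a),np.sin(a)])/.08,(d@[np.sin(a),-np.cos(a)])/.08,"to .065:",(p[2]-.065)/.08)
im=r.snapshot("scene")[0]; cv2.imwrite("pics/v3.png",cv2.resize(im[150:260,200:330],(709,600)))
```

```text
[-1.03843613  0.85191317 -0.22106645] 0.0005331439157813639
[ 0.56161957 -0.09057451  0.0958229 ] tool dx dy /0.08: -0.0038755121955098455 -0.015524916976607692 to .065: 0.3852862421381364
```

View pics/v3.png

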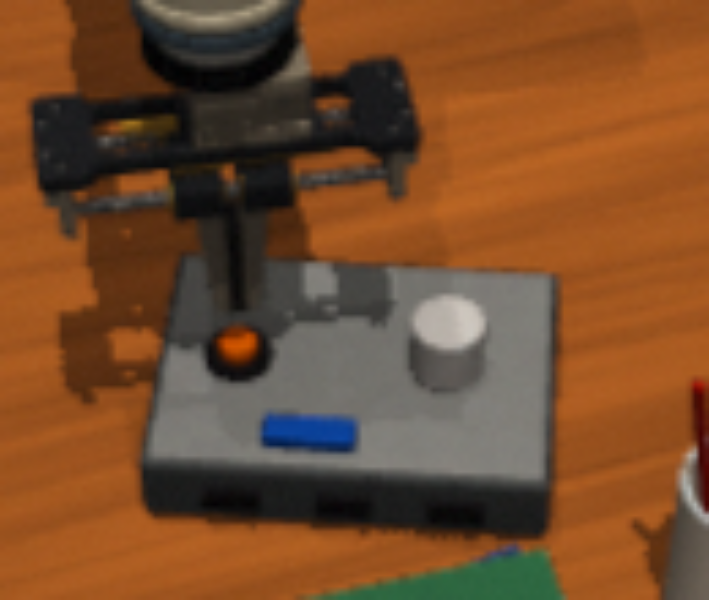

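The closed fingertips at (237,300) are directly above the orange key at (237,345). Pressing now, slowly.

{"method": "jog_arm", "body": {
  "rows": [
    [0,-0.015,0.15,0,0,0,0],
    [0,-0.015,0.3,0,0,0,0],
    [0,-0.015,0.37,0,0,0,0],
    [0,-0.015,0.39,0,0,0,0],
    [0,-0.015,0.41,0,0,0,0],
    [0,-0.015,0.43,0,0,0,0],
    [0,-0.015,0.45,0,0,0,0],
    [0,-0.015,0.455,0,0,0,0]
  ]
}}

```text
time_s: 15.83
position: [0.5607, -0.0896, 0.0601]
orientation: [-180.0, 0.1, -8.7]
force: [-8.8, 1.8, 19.4]
gripper_width: 0.0002
grasp_force: 9.7
```

```bash
python3 st.py
```

```text
t 16.03 pos [ 0.5607 -0.0896  0.0602] yaw -8.7 torque [0.403 1.552 0.025] tz [ 0.04  0.02  0.05 -0.01] F [-7.1  2.  16.3] w 0.000684221571006354 gf 7.971161172290522 q6 89.5
```

{"method": "jog_arm", "body": {
  "rows": [
    [0,0,0.005,0,0,0,0],
    [0,0,0.005,0,0,0,0],
    [0,0,0.005,0,0,0,0],
    [0,0,0.005,0,0,0,0],
    [0,0,0.005,0,0,0,0],
    [0,0,0.005,0,0,0,0],
    [0,0,0.005,0,0,0,0],
    [0,0,0.005,0,0,0,0]
  ]
}}

```text
time_s: 16.7
position: [0.5607, -0.0896, 0.0601]
orientation: [-180.0, 0.0, -8.7]
force: [-8.2, 2.0, 18.7]
gripper_width: 0.0003
grasp_force: 9.8
```

{"method": "jog_arm", "body": {
  "rows": [
    [0,0,-0.03,0,0,0,0],
    [0,0,-0.08,0,0,0,0],
    [0,0,-0.2,0,0,0,0],
    [0,0,-0.5,0,0,0,0],
    [0,0,-0.8,0,0,0,0],
    [0,0,-1,0,0,0,0],
    [0,0,-1,0,0,0,0],
    [0,0,-1,0,0,0,0]
  ]
}}

```text
time_s: 17.37
position: [0.5622, -0.09, 0.1397]
orientation: [180.0, -0.2, -8.7]
force: [-1.0, 0.8, 0.2]
gripper_width: 0.0001
grasp_force: 0.0
```

{"method": "jog_arm", "body": {
  "rows": [
    [-0.4,0,-0.4,0,0,0,0],
    [-0.8,0,-0.4,0,0,0,0],
    [-1,0,-0.4,0,0,0,0],
    [-1,0,-0.4,0,0,0,0],
    [-1,0,-0.4,0,0,0,0],
    [-1,0,-0.4,0,0,0,0],
    [-1,0,-0.4,0,0,0,0],
    [-1,0,-0.4,0,0,0,0]
  ]
}}

```text
time_s: 18.03
position: [0.483, -0.0778, 0.1702]
orientation: [180.0, 0.0, -8.7]
force: [-0.8, 0.2, -0.1]
gripper_width: 0.0005
grasp_force: 0.0
```

Run:
```python
from h import *
im,d=r.snapshot("scene"); cv2.imwrite("pics/v4.png",cv2.resize(im[150:260,200:330],(709,600)))
P=world("scene",d,np.ones(d.shape,bool))
T=P[np.hypot(P[:,0]-.5615,P[:,1]+.0893)<.007]; print("key z",np.median(T[:,2]))
```

```text
key z 0.06648147936304899
```

View pics/v4.png

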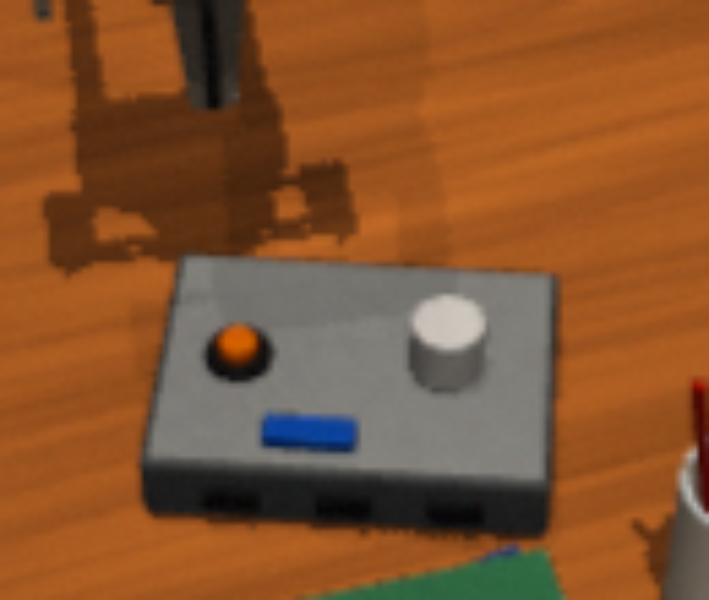

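The key at (237,345) has come back up, the stick at (309,433) hasn't moved and the arm is clear. Handing in.

```bash
python3 -c "
from plant import r
print(r.close_job())"
```

```text
the job is handed in; nothing more can be done
None
```

The job is handed in at about 18 s: I wound the knob back to its end stop (4.8° into the spring, not forced), turned it four clicks clockwise and let go, then pressed the orange key fully down for over half a second and let it come up.

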